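# Refit the light sensor in the photometer's spring-plunger post holder

## Robot

A 7-joint arm with a two-finger parallel gripper is mounted at the origin on a cart in front of the work surface, level with it; the furniture and walls round the work are solid. World frame = base frame: x ahead of the robot, y to its left, z up, the work surface at z = 0. Lengths are in mm, angles in rad, forces in N, time in s.
With the tool pointing down it reaches from about 350 to 900 mm from the base axis. Payload 19.9 kg.
Tool frame: the origin (TCP) lies between the finger pads; the fingertips stand 14 mm ahead of it and the grasp point (between the pads) lies 5 mm behind it (nose_length is the distance from the TCP to the fingertips, in mm); x points along the fingers, y is the direction in which the jaws open and shut, and the axes are right-handed (so a half turn about x gives the same grasp; the last joint's range is limited). The gripper opens to 85 mm and grips with 20 to 120 N. Pads are 22 mm wide; open, the fingers measure 114 mm over their backs; the gripper's body (76 mm by 85 mm) begins 54 mm behind the grasp point. The pads swing forward as they close: fully open they stand 13 mm farther back than shut.
Start: joints at [-1.359, 0.417, -0.01, 1.614, 0.005, 1.111, -0.053], TCP at [156.917, 604.963, 245.26] pointing down, gripper open.
Joint ranges: [-2.81, 2.81], [-0.39, 2.02], [-1.27, 1.25], [0.06, 2.57], [-1.19, 4.33], [0.19, 2], [-2.82, 2.82]. Speed limits (rad/s): [1.89, 1.89, 2.39, 2.39, 3.01, 3.01, 3.01].

## Interface

Orientations are given as a unit quaternion [w, x, y, z].
In Python, from plant import read_state, snapshot, finish_job, nose_length gives the robot as it stands.
- The arm moves only by the tool carry_out, never from a script. Its argument "rows" is one flat list of numbers, 7 for each row, row after row: the shift along the tool's x, y, z in mm, then the turn, a rotation vector about the tool's x, y, z in rad, then the finger opening in mm, from 0 to 85.4. A call has 1 to 12 rows; each row shifts and turns the commanded pose from where the row before left it, along the tool's axes as they then stand; what a row does not reach is not made up. A row lasts 1/10 s, in which the tool goes at most 50 mm and 8.59 degrees, less where a joint would pass 70% of its speed; a pose out of reach is approached as far as the arm can. A call with a gripper value outside its range is refused whole. The fingers move at their own pace and stop on an object; "newtons" is the grip in N (left out, the last holds). Time passes only in rows, so rows that do not move let the fingers close. It gives the time, the measured TCP pose, the force and the opening at its end, in the units of the state.
- read_state(): the state, without advancing time (a new reading comes with each control period).
- snapshot(name): name is "scene" or "side" or "wrist"; returns a dict with "color" (420x560x3 uint8, red, green, blue), "depth" (420x560 float32, mm along the optical axis (not along the pixel's ray), 0 where there is no reading), "fx", "fy", "cx", "cy" (pixels), "k1" (the pictures are not rectified: a ray, as slopes to the right and down, at radius r is drawn at 1 + k1 r^2 times it, then the intrinsics apply), "origin" and "rotation" of the camera in the world. Camera axes: x right, y up, looking along -z (the intrinsics and any distortion apply to the point x, -y, -z); pixel columns grow to the right and rows downward; lengths in mm; the calibration is good to about 2 mm. A picture is of the moment at which its call begins.
- finish_job(): hands the job in, once; it reports no verdict.
The state is a dict: "time_s": time; "joints": joint angles; "joint_vel": joint speeds; "joint_efforts": joint torques, N m; "position": TCP position; "tcp_rot": TCP orientation; "contact_force": force on the tool from outside, world axes, zero at the start; "torque": the same for the moment, N m; "finger_gap": finger opening in mm.
Only numpy, scipy, OpenCV 4.12 (cv2) and the standard library are available. Lean on these libraries where they do the work, as an engineer would, in place of code of your own. Each camera call takes 0.05 s, during which the arm holds its last target. There are 200 camera calls.

## Task

The light sensor of the photometer bench has been dropped into the parts bin, where it leans in the corner with its collar caught under the rim. Free it, stand its post upright over the empty post holder and, snout facing the cuvette block and lamp, slide it down past the side spring plunger until the plunger snaps into the groove round the post, no further, and without ramming it; the plunger has been set to a new height, so feel for it. Let go of the sensor and leave the other things on the desk where they stand.

Things in the scene. Friction and masses are not known exactly. Their poses are not given: they have to be found in the camera images.
- sensor_head (a point): Centre of the light sensor's head, a black block 36 (x) x 30 (y) x 42 (z) mm fixed on a post; grip it across its 30 mm (y) from the end opposite the foot. Sensor axes: z up the post from foot to head, -x where the snout points. At the start it leans about 37 degrees from vertical in the bin's front row, head out over the front wall, snout on the underside.
- post_foot (a point): Centre of the post's foot, 121 mm below sensor_head, same axes. Up from the foot: steel post 16 mm thick, its end tapered to 5 mm over 13 mm; a groove round it, 3.5 mm deep, 37.5 to 46 mm from the foot, steep on the head side; a collar 24 mm wide from 76 to 82 mm; bare post to 100 mm; head from 100 to 142 mm.
- snout (a point): Tip of the sensor's round snout (25 mm wide), 33 mm from the post's axis towards the sensor's own -x, at the height of sensor_head.
- sensor: The whole sensor (post, collar, head), 142 mm long, 0.29 to 0.38 kg; origin and axes as post_foot.
- bin: Grey parts bin, fixed, 148 (x) x 146 (y) x 72 mm high; origin under its centre, 4 mm walls and floor; a divider (along x) makes two rows 63 mm deep. The foot stands on the floor of the front (-y) row against the divider, at x = -35 to -52 mm; the collar is caught inside the front wall just below its rim, so a pull along the post jams: lift it straight up, or swing it upright first.
- holder_rim (a point): Centre of the mouth of the empty post holder on the bench: a dark upright tube 34 mm wide, bore 19 mm wide, 75 mm deep, rim 87 mm above the desk. Axes as the bench: z up, -y along the bench towards cuvette block and lamp, -x the side of the plunger's knob. The foot ends up 56 to 75 mm below this point, with the collar just clear of the rim.
- bench: Photometer bench, fixed: aluminium board 110 (x) x 280 (y) x 12 mm; origin under its centre. Along its y: post holder at +100 mm; grey cuvette block, 46 x 44 mm, with a clear cuvette on top, 175 mm high, at +10 mm; black lamp housing 49 mm thick, 163 mm high, from -118 to -26 mm. Light axis 138 mm above the desk.
- plunger (a joint): Level side spring plunger with ball nose and black knob, on a carriage clamped at a new height each time, 14 to 32 mm below the rim (not given: look or feel). Value (m), nose pushed out of the bore: 0 empty (nose blocks the post), 0.003 to 0.0045 riding on the post, 0 to 0.0015 in the groove. Takes 8 to 15 N to ride over, 5 to 10 N to slide on; once snapped in, the groove's steep side stops it.
- cal_weight: Bystander, not to be disturbed: small weight with a knob, 30 mm wide, 48 mm tall, standing in the front row of the bin beside the sensor, origin under its centre.
- timer: Bystander, not to be disturbed: bench timer, 37 x 64 x 60 mm, origin under its centre.

How it is judged (in metres and radians):
On the way, in this order (a step that is already met when the one before it is completed fails the run):
1. the sensor is out of the bin and upright, its foot above the height of the holder's rim (height (world z) of post_foot above 0.085 m and angle between sensor's own z axis and vertical below 0.25 rad), for 0.1 s.
2. the post is in the bore and the plunger rides on it (value of joint plunger above 0.0023 m and horizontal distance between post_foot and holder_rim below 0.006 m and z of post_foot in the frame of holder_rim below -0.02 m).
At the end, for the whole second after the job is handed in: The sensor stands released and still in the holder: post upright (within 3.5 degrees) and within 4 mm of the bore's axis, foot at least 52 mm below the rim, plunger in the groove (pushed out less than 1.9 mm), snout facing the cuvette block and lamp within 11 degrees (horizontal distance between post_foot and holder_rim below 0.004 m and z of post_foot in the frame of holder_rim below -0.052 m and angle between sensor's own z axis and vertical below 0.06 rad and value of joint plunger below 0.0019 m and angle between the x axis of sensor and the y axis of holder_rim, either way round below 0.2 rad and y of snout in the frame of holder_rim below -0.02 m and linear speed of sensor below 0.01 m/s); the robot touches nothing.
It fails at once if the sensor is rammed against the bench (over 60 N) (contact force between sensor and bench above 60 N).
It fails at once if the timer or the small weight is pushed more than 30 mm or knocked over (distance of any of cal_weight, timer from where it was at the start of the episode above 0.03 m).
It also fails if it takes over 48 s, if anything falls off the work surface, if the arm or the gripper's body presses on something with over 40 N, if the wrist force passes 120 N, or if a joint passes its speed limit or range.

## Working session

There is one attempt and no reset: what is moved stays moved. The work goes in short steps, Python scripts to look and compute and a tool call to move; the robot and the scene stay as the last step left them, time stands still between calls to the robot, and variables do not carry over. Pictures are saved under pics/ and viewed, about 8 in all and at most 12, crops included, and the job is handed in when it is done.

Besides the shell and the picture viewer there is one more tool, called after "Emit:" by a JSON object that holds its "api" and its "payload". carry_out: Moves the arm, as the interface text tells. Its arguments: {"type":"object","properties":{"rows":{"type":"array","items":{"type":"number"}},"newtons":{"type":"number"}},"required":["rows"]}

```bash
mkdir -p pics; cat > h.py <<'E'
import numpy as np, cv2
from plant import read_state, snapshot, finish_job, nose_length
def rays(s,uv):
    uv=np.atleast_2d(np.float64(uv)); K=np.array([[s['fx'],0,s['cx']],[0,s['fy'],s['cy']],[0,0,1.]])
    p=cv2.undistortPoints(uv[:,None,:],K,np.array([s['k1'],0,0,0.]))[:,0]
    d=np.c_[p[:,0],-p[:,1],-np.ones(len(p))]
    return d@np.array(s['rotation']).T
def pts(s,uv):
    uv=np.atleast_2d(uv); z=s['depth'][np.int32(uv[:,1].round()),np.int32(uv[:,0].round())]
    return np.array(s['origin'])+rays(s,uv)*z[:,None]
def cloud(s):
    h,w=s['depth'].shape; u,v=np.meshgrid(np.arange(w),np.arange(h))
    return pts(s,np.c_[u.ravel(),v.ravel()]).reshape(h,w,3)
def plane(s,uv,h):
    r=rays(s,uv); o=np.array(s['origin']); return o+r*((h-o[2])/r[:,2])[:,None]
E
python3 - <<'E'
from h import *
import pickle
S={n:snapshot(n) for n in('scene','side','wrist')}
pickle.dump(S,open('s0.pkl','wb'))
for n in S: print(n,S[n]['origin'],np.round(S[n]['rotation'],3).tolist(),S[n]['fx'],S[n]['k1'])
cv2.imwrite('pics/a.png',cv2.resize(np.vstack([S['scene']['color'],S['side']['color']])[:,:,::-1],None,fx=.71,fy=.71))
for n in S: cv2.imwrite(f'pics/{n}0.png',S[n]['color'][:,:,::-1])
print(read_state(),nose_length)
E
```

```text
scene [205.11088009 536.44801603 677.37354181] [-0.262, -0.123, 0.388, 0.875] 521.6260818415922 -0.10512554714208822
side [273.80441328 735.96715445 397.80992064] [-0.149, -0.104, 0.556, 0.811] 386.36442519850624 0.03477727167737169
wrist [ 93.85851213 621.34659157 373.30470377] [0.785, -0.103, -0.079, 0.606] 331.16748495179945 0.010538272227347574
{'time_s': 0.15, 'joints': array([-1.35849148,  0.41785608, -0.01031432,  1.61398416,  0.00468961,
        1.11071985, -0.05301265]), 'joint_vel': array([ 0.00105797, -0.00051237, -0.00067625, -0.00063192, -0.000424  ,
       -0.00036857, -0.0005252 ]), 'joint_efforts': array([ 7.84903350e-04, -8.64740896e+01,  6.79236911e-01, -4.35055304e+01,
        1.91057939e-02,  5.83467947e-03, -5.68542248e-06]), 'position': array([156.86672526, 604.74928177, 244.81367546]), 'tcp_rot': array([ 0.70140115,  0.08915972,  0.70144017, -0.08982571]), 'contact_force': array([-0.10116976,  0.36915125,  0.42624534]), 'torque': array([ 0.05949672, -0.02802585, -0.00401331]), 'finger_gap': 85.5216323839801} 14.0
```

View pics/scene0.png

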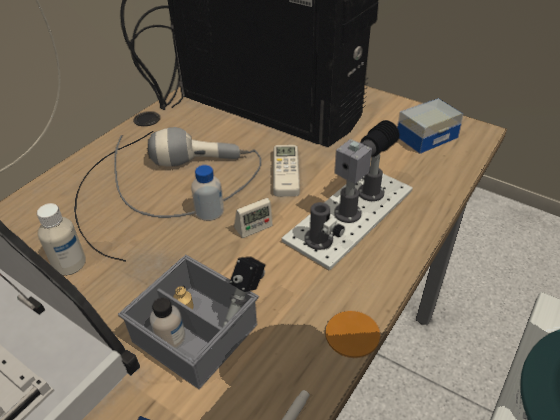

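View pics/side0.png

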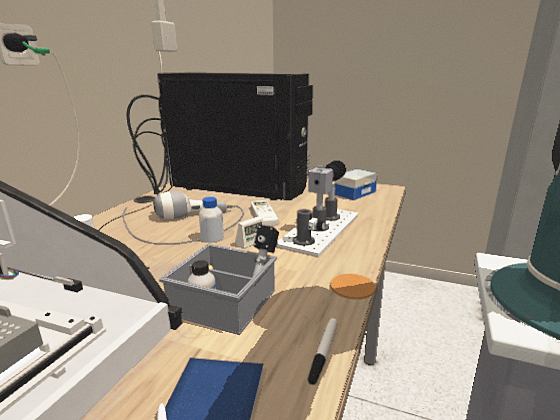

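The scene view shows the bin around (190,315), with the sensor's head at (247,275) and its post going into the bin. The holder is at (319,215) on the bench and the timer at (253,217). The side view agrees. The camera rotations are quaternions, so I'll convert them.

```bash
sed -i "s/return d@np.array(s\['rotation'\]).T/return d@R.from_quat(np.roll(s['rotation'],-1)).as_matrix().T/; 1a from scipy.spatial.transform import Rotation as R" h.py
python3 - <<'E'
from h import *
import pickle
S=pickle.load(open('s0.pkl','rb'))
s=S['scene']; C=cloud(s)
for uv in [(247,275),(238,284),(319,210),(320,240),(290,237),(330,261),(411,187),(253,217),(188,262),(255,295),(125,317),(194,375),(183,295)]:
    print(uv,C[uv[1],uv[0]].round(0),(plane(s,[uv],72)[0]).round(0))
im=s['color'][225:385,115:345]
cv2.imwrite('pics/b.png',cv2.resize(im[:,:,::-1],(805,560),interpolation=cv2.INTER_CUBIC)[:, :800])
cv2.imwrite('pics/w.png',S['wrist']['color'][:,:,::-1])
E
```

```text
(247, 275) [522. 160. 115.] [546. 131.  72.]
(238, 284) [532. 169.  98.] [546. 153.  72.]
(319, 210) [529. -57.  72.] [529. -57.  72.]
(320, 240) [513. -36.  25.] [490.   6.  72.]
(290, 237) [568. -25.  11.] [535.  26.  72.]
(330, 261) [479. -14.  10.] [454.  37.  72.]
(411, 187) [ 441. -276.   12.] [ 419. -203.   72.]
(253, 217) [638.  -9.  38.] [615.  20.  72.]
(188, 262) [645. 156.  64.] [639. 161.  72.]
(255, 295) [514. 154.  69.] [513. 156.  72.]
(125, 317) [646. 292.  70.] [645. 292.  72.]
(194, 375) [520. 294.  34.] [501. 308.  72.]
(183, 295) [621. 200.  43.] [602. 215.  72.]
```

View pics/b.png

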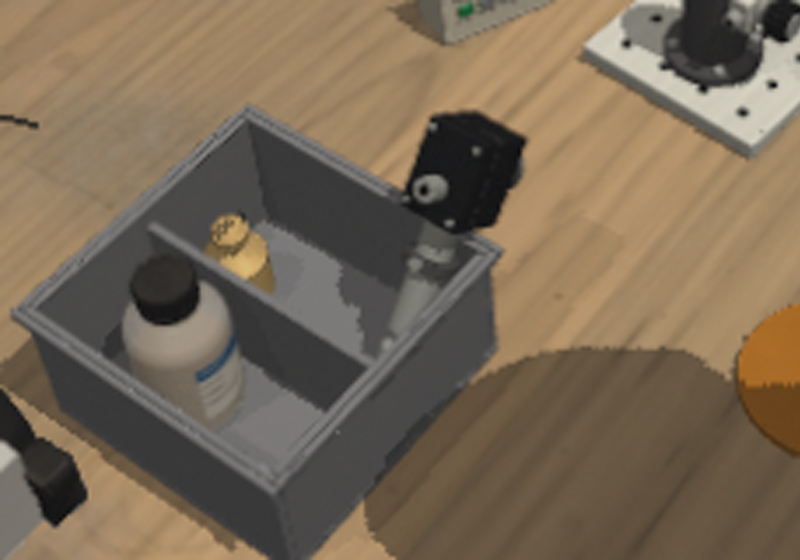

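View pics/w.png

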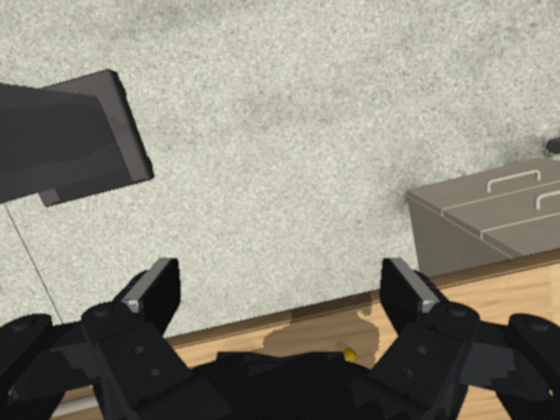

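The crop shows the head's end face at about scene px (250,270) and the post going down to (227,322), with the foot near the divider's end. The wrist camera sees only floor and desk from here. Next I'll fit the bin, head and holder.

```bash
python3 - <<'E'
from h import *
import pickle
S=pickle.load(open('s0.pkl','rb'))
s=S['scene']; C=cloud(s)
c=np.array([(248,106),(500,248),(275,488),(15,313)])/3.5+np.array([115,225])
W=plane(s,c,72); print(W.round(1)); print([np.linalg.norm(W[i]-W[(i+1)%4]).round(1) for i in range(4)])
bc=W.mean(0)[:2]; ex=(W[0]-W[1]+W[3]-W[2])[:2]; ey=(W[3]-W[0]+W[2]-W[1])[:2]
a1=np.arctan2(ex[1],ex[0]);a2=np.arctan2(ey[1],ey[0])-np.pi/2
print('bin',bc,np.degrees([a1,a2])); a=(a1+a2)/2
Rb=np.array([[np.cos(a),-np.sin(a)],[np.sin(a),np.cos(a)]])
B={}
for n in('scene','side'):
    q=cloud(S[n]).reshape(-1,3); col=S[n]['color'].reshape(-1,3).astype(int); d=S[n]['depth'].ravel()
    b=np.c_[(q[:,:2]-bc)@Rb,q[:,2]]
    m=(d>0)&(abs(b[:,0])<90)&(b[:,1]<-20)&(b[:,1]>-150)&(b[:,2]>76)&(b[:,2]<160)
    h=b[m]; print(n,m.sum(),np.percentile(h,[2,25,50,75,98],axis=0).round(1).tolist())
    dark=h[col[m].max(1)<60]; print(' dark',len(dark),np.percentile(dark,[1,50,99],axis=0).round(1).tolist())
    B[n]=dark
    # holder points
    k=(d>0)&(q[:,2]>79)&(q[:,2]<95)&(abs(q[:,0]-525)<50)&(abs(q[:,1]+50)<45)
    hh=q[k]; print(' rim',len(hh),np.percentile(hh,[2,50,98],axis=0).round(1).tolist())
    if len(hh)>5: print('  circ',cv2.minEnclosingCircle(np.float32(hh[:,:2])))
    # board: plane z 12
    k=(d>0)&(abs(q[:,2]-12)<5)&(col.min(1)>140)&(abs(q[:,0]-480)<160)&(q[:,1]<40)&(q[:,1]>-400)
    r=cv2.minAreaRect(np.float32(q[k][:,:2])); print(' board',k.sum(),r)
# fit planes to head (side faces) by normals: PCA on dark points
pickle.dump((bc,a,B),open('bin.pkl','wb'))
st=read_state(); T=R.from_quat(np.roll(st['tcp_rot'],-1)).as_matrix(); print(T.round(3)); print('wristcam in tool',T.T@(np.array(S['wrist']['origin'])-st['position']))
cr=[]
for n,(x,y,x1,y1) in dict(scene=(280,110,420,270),side=(245,155,365,255)).items():
    cr.append(cv2.resize(S[n]['color'][y:y1,x:x1][:,:,::-1],(400,int(400*(y1-y)/(x1-x))),interpolation=cv2.INTER_CUBIC)[:400])
hm=min(x.shape[0] for x in cr); cv2.imwrite('pics/c.png',np.hstack([x[-hm:] for x in cr]))
E
```

```text
[[651.9 151.6  72. ]
 [508.2 155.2  72. ]
 [512.2 296.2  72. ]
 [655.4 293.9  72. ]]
[np.float64(143.8), np.float64(141.1), np.float64(143.3), np.float64(142.4)]
bin [581.91686759 224.21100393] [-1.17173308 -1.5166984 ]
scene 956 [[-63.1, -101.6, 78.2], [-61.9, -79.8, 97.6], [-54.4, -70.2, 109.1], [-46.2, -59.8, 116.7], [-34.6, -52.4, 125.6]]
 dark 766 [[-63.5, -99.5, 80.4], [-57.2, -71.7, 109.9], [-35.4, -52.7, 126.1]]
 rim 222 [[506.5, -63.1, 79.4], [522.2, -45.5, 85.1], [538.4, -31.4, 87.5]]
  circ ((522.6973266601562, -47.200172424316406), 18.379993438720703)
 board 2524 ((545.3609008789062, -152.5235595703125), (281.8779296875, 181.51441955566406), 82.7462387084961)
side 595 [[-62.6, -96.9, 77.5], [-61.4, -74.2, 93.8], [-53.0, -66.3, 104.4], [-44.9, -57.5, 114.3], [-33.8, -52.3, 125.7]]
 dark 404 [[-62.8, -96.8, 83.2], [-56.9, -69.5, 106.6], [-34.6, -52.4, 125.9]]
 rim 102 [[507.0, -62.5, 79.6], [522.8, -42.4, 84.9], [536.3, -32.3, 86.8]]
  circ ((522.5902099609375, -48.10210418701172), 18.347450256347656)
 board 1075 ((547.2691650390625, -142.18031311035156), (298.4599304199219, 181.28211975097656), 83.13964080810547)
[[-0.     0.251  0.968]
 [-0.001  0.968 -0.251]
 [-1.    -0.001  0.   ]]
wristcam in tool [-1.28495402e+02  1.24035822e-01 -6.51488013e+01]
```

View pics/c.png

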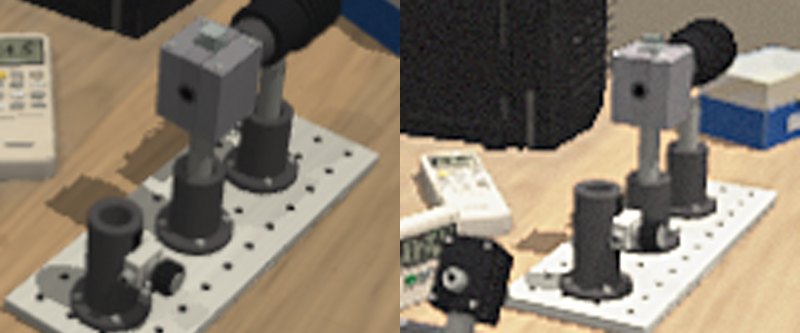

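Both views agree on the holder mouth at about (522.6,-47.7). The plunger carriage with its knob is on the robot side, some way below the rim. Next is the head pose from its -x side face.

```bash
python3 - <<'E'
from h import *
import pickle
bc,a,B=pickle.load(open('bin.pkl','rb')); S=pickle.load(open('s0.pkl','rb'))
P=np.vstack([B['scene'],B['side']])
for n in B:
    h=B[n]; f=h[h[:,0]<-59]
    print(n,len(f),'rect',cv2.minAreaRect(np.float32(f[:,1:])))
    A=np.c_[f[:,1:],np.ones(len(f))]; k=np.linalg.lstsq(A,f[:,0],rcond=None)[0]; print(' xface slopes',k.round(3))
    for lean in(33,35,37,39):
        c,s_=np.cos(np.radians(lean)),np.sin(np.radians(lean))
        uz=h[:,1]*-s_+h[:,2]*c; ux=h[:,1]*c+h[:,2]*s_
        print(lean,'z',np.percentile(uz,[1,5,95,99]).round(1),'x',np.percentile(ux,[1,5,95,99]).round(1))
# post axis points: metal, between z 20..75
for n in('scene','side'):
    q=cloud(S[n]).reshape(-1,3); col=S[n]['color'].reshape(-1,3).astype(int)
    Rb=np.array([[np.cos(a),-np.sin(a)],[np.sin(a),np.cos(a)]]); b=np.c_[(q[:,:2]-bc)@Rb,q[:,2]]
    for z in range(10,80,10):
        m=(abs(b[:,2]-z)<5)&(b[:,0]>-62)&(b[:,0]<-36)&(b[:,1]<5)&(b[:,1]>-62)
        if m.sum()>3: print(n,z,m.sum(),b[m].mean(0).round(1),b[m].max(0).round(0),b[m].min(0).round(0))
E
```

```text
scene 356 rect ((-81.08673095703125, 98.12100219726562), (47.40333557128906, 41.43278503417969), 37.89047622680664)
 xface slopes [ 1.2000e-02  1.5000e-02 -6.2608e+01]
33 z [106.9 108.8 147.6 148.3] x [-31.  -24.1   7.9   9.2]
35 z [107.  109.  147.6 148.2] x [-26.2 -19.4  12.2  13.4]
37 z [106.7 108.7 147.6 148. ] x [-21.4 -14.9  16.5  17.9]
39 z [106.4 108.4 147.5 147.9] x [-16.6 -10.2  21.1  22.6]
side 177 rect ((-80.81889343261719, 97.73199462890625), (43.79037094116211, 40.498111724853516), 35.35850524902344)
 xface slopes [ 1.800e-02  8.000e-03 -6.116e+01]
33 z [106.8 108.3 145.4 148.1] x [-27.2 -21.6   7.8   9. ]
35 z [106.9 108.3 145.5 147.9] x [-22.3 -17.3  11.7  12.9]
37 z [106.7 108.  145.3 147.5] x [-17.7 -13.   16.1  16.9]
39 z [106.2 107.5 145.2 147.1] x [-12.9  -9.   20.5  21.4]
scene 30 13 [-39.6  -5.7  30.8] [-36.   1.  35.] [-44. -26.  26.]
scene 40 36 [-43.   -8.8  39.6] [-36.   2.  45.] [-50. -29.  35.]
scene 50 88 [-47.3 -20.1  50.4] [-36.   2.  55.] [-56. -41.  45.]
scene 60 132 [-49.7 -25.1  59.7] [-36.   2.  65.] [-60. -60.  55.]
scene 70 120 [-51.8 -48.4  71.1] [-38. -40.  75.] [-61. -60.  65.]
side 40 5 [-38.3   0.8  42.6] [-37.   2.  44.] [-39.   0.  40.]
side 50 40 [-42.1 -13.8  51. ] [-36.   2.  55.] [-48. -37.  45.]
side 60 95 [-46.7 -24.2  60.2] [-36.   3.  65.] [-55. -53.  55.]
side 70 71 [-49.5 -47.6  70.8] [-37. -41.  75.] [-59. -62.  65.]
```

```bash
cat >> h.py <<'E'
def frame(x,y):
    x=np.array(x,float)/np.linalg.norm(x); y=np.array(y,float); y-=x*(x@y); y/=np.linalg.norm(y)
    return np.c_[x,y,np.cross(x,y)]
def twist(p,M,N,p0=None,M0=None):
    from scipy.linalg import logm,expm
    if p0 is None:
        st=read_state(); p0=st['position']; M0=R.from_quat(np.roll(st['tcp_rot'],-1)).as_matrix()
    G=np.eye(4);G[:3,:3]=M0;G[:3,3]=p0; H=np.eye(4);H[:3,:3]=M;H[:3,3]=p
    L=np.real(logm(np.linalg.inv(G)@H)); w=np.array([L[2,1],L[0,2],L[1,0]])
    print(N,'rows shift',(L[:3,3]/N).round(2),'turn',(w/N).round(4), 'deg/row',np.degrees(np.linalg.norm(w)/N).round(2))
    for i in (.25,.5,.75,1): print('  ',i,(G@np.real(expm(L*i)))[:3,3].round(0))
def binframe():
    import pickle; bc,a,_=pickle.load(open('bin.pkl','rb')); return bc,np.array([[np.cos(a),-np.sin(a),0],[np.sin(a),np.cos(a),0],[0,0,1]])
E
python3 - <<'E'
from h import *
import pickle
bc,Rb=binframe(); s,c=np.sin(np.radians(37)),np.cos(np.radians(37))
head=np.r_[bc,0]+Rb@[-48,-76.8,101.1]; print('head',head)
M=frame(Rb@[0,s,-c],Rb@[1,0,0]); print(M.round(3))
pre=head-M[:,0]*110
st=read_state(); print(pre, st['position'])
Md=frame([0,0,-1],Rb@[1,0,0])
A=np.array([480,150,330.]); twist(A,Md,12); twist(pre,M,8,A,Md); twist(pre,M,16)
S=pickle.load(open('s0.pkl','rb'))
for n in('scene','side'):
    q=cloud(S[n]).reshape(-1,3); d=S[n]['depth'].ravel()>0
    m=d&(q[:,0]<700)&(q[:,1]>-350)&(q[:,1]<900)&(q[:,2]>130)
    print(n,m.sum()); g=np.unique((q[m]//60*60).astype(int),axis=0,return_counts=True); print([(x.tolist(),k) for x,k in zip(*g) if k>15])
E
```

```text
head [532.12843823 148.55816326 101.1       ]
[[ 0.014  1.    -0.019]
 [ 0.602 -0.023 -0.798]
 [-0.799 -0.    -0.602]]
[530.57547129  82.37672862 188.94990611] [156.86672526 604.74928177 244.81367546]
12 rows shift [-7.09 -1.46 50.14] turn [1.117e-01 1.000e-04 1.000e-04] deg/row 6.4
   0.25 [292. 540. 266.]
   0.5 [398. 434. 287.]
   0.75 [463. 299. 309.]
   1 [480. 150. 330.]
8 rows shift [14.33  6.52 13.7 ] turn [0.     0.0807 0.    ] deg/row 4.63
   0.25 [492. 125. 299.]
   0.5 [505. 105. 265.]
   0.75 [518.  90. 228.]
   1 [531.  82. 189.]
16 rows shift [-10.68  -1.65  42.79] turn [0.0807 0.0341 0.027 ] deg/row 5.25
   0.25 [312. 527. 275.]
   0.5 [435. 403. 275.]
   0.75 [511. 247. 246.]
   1 [531.  82. 189.]
scene 5273
[([420, -300, 120], np.int64(34)), ([420, -240, 120], np.int64(68)), ([480, -300, 120], np.int64(74)), ([480, -240, 120], np.int64(592)), ([480, -180, 120], np.int64(545)), ([480, -120, 120], np.int64(384)), ([600, -360, 120], np.int64(357)), ([600, -360, 180], np.int64(474)), ([600, -360, 240], np.int64(595)), ([600, -360, 300], np.int64(435)), ([660, -360, 120]
[... 449 characters left out ...]
int64(354)), ([60, 0, 240], np.int64(223)), ([420, -300, 120], np.int64(16)), ([420, -240, 120], np.int64(19)), ([480, -300, 120], np.int64(19)), ([480, -240, 120], np.int64(191)), ([480, -180, 120], np.int64(179)), ([480, -120, 120], np.int64(227)), ([600, -360, 120], np.int64(163)), ([600, -360, 180], np.int64(197)), ([600, -360, 240], np.int64(276)), ([600, -360, 300], np.int64(280)), ([600, -360, 360], np.int64(43)), ([660, -360, 120], np.int64(180)), ([660, -360, 180], np.int64(221)), ([660, -360, 240], np.int64(235)), ([660, -360, 300], np.int64(255)), ([660, -360, 360], np.int64(63)), ([660, -300, 180], np.int64(16)), ([660, -300, 240], np.int64(16)), ([660, 300, 120], np.int64(209))]
```

Emit:
{"api": "carry_out", "payload": {"rows": [-7,-1.5,49.5,0.112,0,0,85,-7,-1.5,49.5,0.112,0,0,85,-7,-1.5,49.5,0.112,0,0,85,-7,-1.5,49.5,0.112,0,0,85,-7,-1.5,49.5,0.112,0,0,85,-7,-1.5,49.5,0.112,0,0,85,-7,-1.5,49.5,0.112,0,0,85,-7,-1.5,49.5,0.112,0,0,85,-7,-1.5,49.5,0.112,0,0,85,-7,-1.5,49.5,0.112,0,0,85,-7,-1.5,49.5,0.112,0,0,85,-7,-1.5,49.5,0.112,0,0,85]}}

```text
time_s: 1.35
position: [499.4, 171.4, 329.3]
tcp_rot: [-0.492, -0.508, -0.492, 0.508]
contact_force: [1.6, -0.1, 0.3]
finger_gap: 85.0
```

Emit:
{"api": "carry_out", "payload": {"rows": [14.3,6.5,13.7,0,0.081,0,85,14.3,6.5,13.7,0,0.081,0,85,14.3,6.5,13.7,0,0.081,0,85,14.3,6.5,13.7,0,0.081,0,85,14.3,6.5,13.7,0,0.081,0,85,14.3,6.5,13.7,0,0.081,0,85,14.3,6.5,13.7,0,0.081,0,85,14.3,6.5,13.7,0,0.081,0,85,0,0,0,0,0,0,85,0,0,0,0,0,0,85]}}

```text
time_s: 2.35
position: [549.1, 99.9, 190.9]
tcp_rot: [0.31, 0.641, 0.624, -0.32]
contact_force: [-0.1, -0.1, 0.3]
finger_gap: 85.0
```

```bash
python3 - <<'E'
from h import *
bc,Rb=binframe(); s,c=np.sin(np.radians(37)),np.cos(np.radians(37))
M=frame(Rb@[0,s,-c],Rb@[1,0,0]); head=np.array([532.1,148.6,101.1])
st=read_state(); print(st['time_s'],st['position'],st['joints'].round(2),st['contact_force'].round(1))
twist(head-M[:,0]*110,M,1)
twist(head,M,6)
w=snapshot('wrist'); cv2.imwrite('pics/w1.png',w['color'][:,:,::-1])
E
```

```text
2.35 [549.0936188   99.85048006 190.86985134] [-0.24  0.45  0.41  1.91 -0.94  1.13  0.67] [-0.1 -0.1  0.3]
1 rows shift [ -9.23 -18.09  15.46] turn [-0.0044 -0.0005 -0.0014] deg/row 0.27
   0.25 [544.  96. 190.]
   0.5 [540.  91. 190.]
   0.75 [535.  87. 189.]
   1 [531.  82. 189.]
6 rows shift [16.79 -3.03  2.58] turn [-0.0007 -0.0001 -0.0002] deg/row 0.04
   0.25 [545. 112. 168.]
   0.5 [541. 124. 146.]
   0.75 [536. 136. 124.]
   1 [532. 149. 101.]
```

View pics/w1.png

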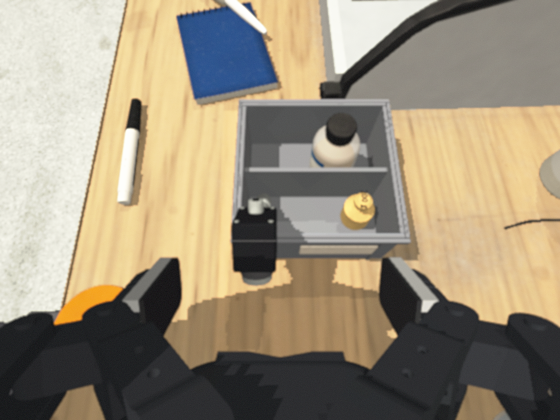

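The wrist view shows the head at (233–278, 207–272), square to the jaws but off-centre to the left, as the offset predicts. The snout is below it and the weight is clear at (357,210). I'll check the head centre in tool axes from the wrist depth.

```bash
python3 - <<'E'
from h import *
bc,Rb=binframe()
w=snapshot('wrist'); st=read_state(); M=R.from_quat(np.roll(st['tcp_rot'],-1)).as_matrix()
q=cloud(w); col=w['color'].astype(int)
m=np.zeros(q.shape[:2],bool); m[195:285,220:295]=1
m&=(col.max(2)<60)&(q[:,:,2]>76)&(w['depth']>0)
t=(q[m]-st['position'])@M; b=(q[m]-np.r_[bc,0])@Rb
print(m.sum(),'tool',np.percentile(t,[1,5,50,95,99],axis=0).round(1).tolist()); print('bin',np.percentile(b,[1,50,99],axis=0).round(1).tolist())
f=t[t[:,0]<np.percentile(t[:,0],5)+6]; print('endface',len(f),f.min(0).round(1),f.max(0).round(1),np.linalg.lstsq(np.c_[f[:,1:],np.ones(len(f))],f[:,0],rcond=None)[0])
E
```

```text
2545 tool [[77.9, -31.6, 1.1], [78.3, -30.4, 1.4], [79.4, -17.6, 15.4], [99.2, -4.9, 35.4], [109.9, -3.6, 43.3]]
bin [[-61.0, -105.4, 94.6], [-47.1, -88.4, 117.4], [-33.1, -58.5, 127.7]]
endface 2106 [ 77.4 -32.1   1.3] [84.3 -3.6 37.7] [ 4.23361169e-03 -7.02862439e-03  7.95339477e+01]
```

Emit:
{"api": "carry_out", "payload": {"rows": [0,-9,8.5,0,0,0,85,0,-9,8.5,0,0,0,85,20,0,0,0,0,0,85,20,0,0,0,0,0,85,20,0,0,0,0,0,85,15,0,0,0,0,0,85,15,0,0,0,0,0,85,10,0,0,0,0,0,85,0,0,0,0,0,0,85,0,0,0,0,0,0,85], "newtons": 80}}

```text
time_s: 3.45
position: [532.6, 147.1, 101.4]
tcp_rot: [0.311, 0.642, 0.624, -0.319]
contact_force: [-0.2, 0.0, 0.1]
finger_gap: 85.2
```

Emit:
{"api": "carry_out", "payload": {"rows": [0,0,0,0,0,0,45,0,0,0,0,0,0,35,0,0,0,0,0,0,25,0,0,0,0,0,0,15,0,0,0,0,0,0,10,0,0,0,0,0,0,10,0,0,0,0,0,0,10,0,0,0,0,0,0,10], "newtons": 80}}

```text
time_s: 4.25
position: [532.6, 147.4, 101.3]
tcp_rot: [0.311, 0.642, 0.624, -0.319]
contact_force: [0.0, -2.8, 3.9]
finger_gap: 29.0
```

Emit:
{"api": "carry_out", "payload": {"rows": [-4,0,-3,0,0,0,10,-4,0,-3,0,0,0,10,-4,0,-3,0,0,0,10,-4,0,-3,0,0,0,10]}}

```text
time_s: 4.65
position: [532.5, 147.4, 121.7]
tcp_rot: [0.311, 0.642, 0.625, -0.319]
contact_force: [0.1, -1.3, -2.4]
finger_gap: 29.4
```

Emit:
{"api": "carry_out", "payload": {"rows": [-8,0,-6,0,0,0,10,-12,0,-9,0,0,0,10,-12,0,-9,0,0,0,10,-12,0,-9,0,0,0,10,-12,0,-9,0,0,0,10,-12,0,-9,0,0,0,10,-12,0,-9,0,0,0,10,-12,0,-9,0,0,0,10,-12,0,-9,0,0,0,10]}}

```text
time_s: 5.55
position: [532.3, 146.9, 252.5]
tcp_rot: [0.311, 0.642, 0.625, -0.319]
contact_force: [0.3, 0.2, -2.2]
finger_gap: 29.3
```

```bash
python3 - <<'E'
from h import *
st=read_state(); print(st['position'],st['contact_force'],st['torque'],st['finger_gap'])
# bench yaw from the scene: light board pixels, connected, hull -> rect
import pickle
S=pickle.load(open('s0.pkl','rb'))
for n in('scene','side'):
    s=S[n]; q=cloud(s); col=s['color'].astype(int); hsv=cv2.cvtColor(s['color'],cv2.COLOR_RGB2HSV)
    m=((abs(q[:,:,2]-12)<5)&(hsv[:,:,1]<45)&(hsv[:,:,2]>110)&(q[:,:,0]<620)&(q[:,:,1]<60)).astype(np.uint8)
    k,l,stt,_=cv2.connectedComponentsWithStats(m); i=1+stt[1:,4].argmax()
    v,u=np.where(l==i); p=plane(s,np.c_[u,v],12)[:,:2]; print(n,len(u),cv2.minAreaRect(np.float32(p)))
    # block/lamp relative to holder: dark lens / holder line check
    k=(q[:,:,2]>79)&(q[:,:,2]<95)&(abs(q[:,:,0]-523)<30)&(abs(q[:,:,1]+48)<30)
    P=q[k]; P=P[P[:,2]<86]; 
    print(' rim fit',np.linalg.lstsq(np.c_[2*P[:,:2],np.ones(len(P))],(P[:,:2]**2).sum(1),rcond=None)[0][:2], np.percentile(q[k][:,2],[90,98]))
yaw=np.radians(-8)
M=frame([0,0,-1],[np.cos(yaw),np.sin(yaw),0]); twist(np.array([532,130,262.]),M,8)
E
```

```text
[532.30843748 146.8742244  252.49470981] [ 0.33890451  0.21127468 -2.15849137] [-1.08417553  0.03235479 -0.02247686] 29.32576774649238
scene 2959 ((508.5315246582031, -144.92684936523438), (280.76629638671875, 112.0344467163086), 82.78555297851562)
 rim fit [522.24564048 -46.61804675] [86.78993328 87.45640456]
side 1113 ((509.6599426269531, -140.4628448486328), (284.5582275390625, 111.90754699707031), 82.96576690673828)
 rim fit [522.56453077 -46.14287147] [86.34509109 86.78690814]
8 rows shift [-1.83  0.12  1.65] turn [ 0.0136 -0.0809  0.0046] deg/row 4.71
   0.25 [532. 142. 254.]
   0.5 [532. 138. 256.]
   0.75 [532. 134. 259.]
   1 [532. 130. 262.]
```

Emit:
{"api": "carry_out", "payload": {"rows": [-2,0,1.7,0.0125,-0.081,0.004,10,-2,0,1.7,0.0125,-0.081,0.004,10,-2,0,1.7,0.0125,-0.081,0.004,10,-2,0,1.7,0.0125,-0.081,0.004,10,-2,0,1.7,0.0125,-0.081,0.004,10,-2,0,1.7,0.0125,-0.081,0.004,10,-2,0,1.7,0.0125,-0.081,0.004,10,-2,0,1.7,0.0125,-0.081,0.004,10,0,0,0,0,0,0,10,0,0,0,0,0,0,10]}}

```text
time_s: 6.55
position: [531.1, 129.1, 261.3]
tcp_rot: [-0.466, -0.531, -0.467, 0.531]
contact_force: [0.3, -1.0, -3.6]
finger_gap: 29.4
```

```bash
python3 - <<'E'
from h import *
st=read_state(); print(st['position'],st['contact_force'],st['joints'].round(2))
yaw=np.radians(-7.1)
M=frame([0,0,-1],[np.cos(yaw),np.sin(yaw),0]); twist(np.array([522.4,-46.7,262.]),M,8); twist(st['position'],M,1)
E
```

```text
[531.11828182 129.14123375 261.29591682] [ 0.32702703 -0.95759728 -3.58247859] [-0.74  0.29  0.54  1.81 -0.17  1.09 -0.27]
8 rows shift [-0.11  1.7  21.94] turn [-0.0007 -0.0002  0.0002] deg/row 0.04
   0.25 [529.  85. 261.]
   0.5 [527.  41. 262.]
   0.75 [524.  -3. 262.]
   1 [522. -47. 262.]
1 rows shift [0. 0. 0.] turn [-0.0056 -0.0015  0.0017] deg/row 0.34
   0.25 [531. 129. 261.]
   0.5 [531. 129. 261.]
   0.75 [531. 129. 261.]
   1 [531. 129. 261.]
```

Emit:
{"api": "carry_out", "payload": {"rows": [0,1.7,22,-0.0006,0,0,10,0,1.7,22,-0.0006,0,0,10,0,1.7,22,-0.0006,0,0,10,0,1.7,22,-0.0006,0,0,10,0,1.7,22,-0.0006,0,0,10,0,1.7,22,-0.0006,0,0,10,0,1.7,22,-0.0006,0,0,10,0,1.7,22,-0.0006,0,0,10,0,0,0,0,0,0,10,0,0,0,0,0,0,10]}}

```text
time_s: 7.55
position: [522.0, -48.4, 261.3]
tcp_rot: [0.467, 0.531, 0.468, -0.531]
contact_force: [0.1, 0.1, -3.2]
finger_gap: 29.2
```

```bash
python3 - <<'E'
from h import *
import pickle
st=read_state(); print(st['position'],st['contact_force'].round(1))
S={n:snapshot(n) for n in('scene','side')}; pickle.dump(S,open('s1.pkl','wb'))
cr=[]
for n in S:
    K=S[n]; p=np.array([522,-47,140.])
    Mq=R.from_quat(np.roll(K['rotation'],-1)).as_matrix(); c=(p-K['origin'])@Mq; x,y=c[0]/-c[2],-c[1]/-c[2]; f=1+K['k1']*(x*x+y*y)
    u,v=int(K['fx']*x*f+K['cx']),int(K['fy']*y*f+K['cy']); print(n,u,v)
    u0,v0=max(u-50,0),max(v-70,0); cr.append(cv2.resize(K['color'][v0:v0+140,u0:u0+100][:,:,::-1],(400,560),interpolation=cv2.INTER_CUBIC)); print(u0,v0)
cv2.imwrite('pics/d.png',np.hstack(cr))
E
```

```text
[522.00744848 -48.41193322 261.31956678] [ 0.1  0.1 -3.2]
scene 321 183
271 113
side 304 188
254 118
```

View pics/d.png

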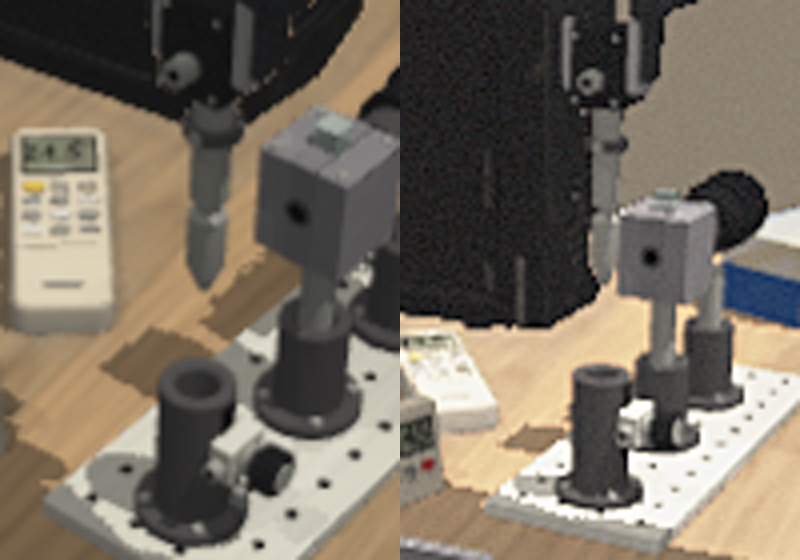

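The post hangs upright above the holder in both views: foot tip at scene px (322,185) and side px (305,189), mouth at (321,208) and (305,212). I'll measure the post's offset against the mouth within the same views.

```bash
python3 - <<'E'
from h import *
import pickle
S=pickle.load(open('s1.pkl','rb'))
def tri(a,b):
    A=[];y=[]
    for n,uv in(('scene',a),('side',b)):
        r=rays(S[n],[uv])[0]; r/=np.linalg.norm(r); Q=np.eye(3)-np.outer(r,r); A.append(Q); y.append(Q@S[n]['origin'])
    p,res,_,_=np.linalg.lstsq(np.vstack(A),np.hstack(y),rcond=None); return p.round(1),np.sqrt(res).round(2)
print('foot',tri((322.3,185),(305,189.2)));print('collar',tri((324.3,145),(305.8,154.3)));print('mouth',tri((320.8,208.3),(304.8,211.8)))
for n in S:
    q=cloud(S[n]); d=S[n]['depth']>0; o=np.array(S[n]['origin'])
    k=d&(abs(q[:,:,0]-522)<22)&(abs(q[:,:,1]+48)<22)
    for z in (145,155,165,175,185,195,205,212):
        m=k&(abs(q[:,:,2]-z)<4); P=q[m]
        if len(P)<4: continue
        v=np.array([522,-48])-o[:2]; v/=np.linalg.norm(v); t=np.array([-v[1],v[0]])
        l=P[:,:2]@t; print(n,z,len(P),'lateral',round((l.min()+l.max())/2-np.array([522.3,-46.7])@t,1),'width',round(l.max()-l.min(),1),'near depth',round((P[:,:2]@v).min()-np.array([522.3,-46.7])@v,1),'t',t.round(2))
    m=d&(abs(q[:,:,0]-522)<25)&(abs(q[:,:,1]+47)<25)&(q[:,:,2]>82)&(q[:,:,2]<91); P=q[m]; l=P[:,:2]@t; dd=P[:,:2]@v
    print(n,'rim lateral',round((l.min()+l.max())/2-np.array([522.3,-46.7])@t,1),l.max()-l.min(),'near',dd.min()-np.array([522.3,-46.7])@v)
    z=q[:,:,2][k&(q[:,:,2]>110)&(q[:,:,2]<200)]; print('lowest post z',np.percentile(z,[0,1]))
    b=d&(abs(q[:,:,0]-522)<30)&(abs(q[:,:,1]+48)<30)&(q[:,:,2]>180)
    e=(q[b]-[522,-48,0]); 
E
```

```text
foot (array([520. , -46.2, 139.5]), array([0.81]))
collar (array([520.4, -47.2, 217.6]), array([0.36]))
mouth (array([521.4, -49.4,  85. ]), array([0.46]))
scene 145 13 lateral 0.2 width 9.8 near depth -6.1 t [0.88 0.48]
scene 155 35 lateral -0.3 width 14.8 near depth -8.8 t [0.88 0.48]
scene 165 40 lateral -0.5 width 15.9 near depth -8.7 t [0.88 0.48]
scene 175 54 lateral -1.0 width 14.6 near depth -9.3 t [0.88 0.48]
scene 185 20 lateral -0.7 width 14.1 near depth -8.0 t [0.88 0.48]
scene 195 42 lateral -0.9 width 15.5 near depth -7.9 t [0.88 0.48]
scene 205 50 lateral -0.7 width 15.8 near depth -7.9 t [0.88 0.48]
scene 212 27 lateral 1.2 width 18.7 near depth -8.6 t [0.88 0.48]
scene rim lateral 0.3 32.762544870540296 near -16.559235899174325
lowest post z [140.65760116 142.69692265]
side 145 12 lateral 0.9 width 8.9 near depth -5.2 t [0.95 0.3 ]
side 155 28 lateral -0.1 width 15.5 near depth -10.4 t [0.95 0.3 ]
side 165 27 lateral 0.1 width 15.4 near depth -7.9 t [0.95 0.3 ]
side 175 31 lateral 0.3 width 15.3 near depth -7.8 t [0.95 0.3 ]
side 185 20 lateral -0.6 width 13.0 near depth -8.4 t [0.95 0.3 ]
side 195 22 lateral -0.5 width 13.0 near depth -8.5 t [0.95 0.3 ]
side 205 25 lateral -0.3 width 13.0 near depth -8.8 t [0.95 0.3 ]
side 212 27 lateral -0.1 width 12.9 near depth -7.7 t [0.95 0.3 ]
side rim lateral -0.1 31.96053327736496 near -14.43914649074273
lowest post z [139.91248916 142.17471689]
```

```bash
python3 - <<'E'
from h import *
import pickle
S=pickle.load(open('s1.pkl','rb')); y=np.radians(-7.1)
ex=np.array([np.cos(y),np.sin(y),0]); ey=np.array([-np.sin(y),np.cos(y),0])
for n in S:
    q=cloud(S[n]); col=S[n]['color'].astype(int); d=S[n]['depth']>0
    p=q-[522.4,-47,0]; bx=p@ex; by=p@ey; z=q[:,:,2]
    m=d&(bx<-19)&(bx>-62)&(abs(by)<16)&(z>30)&(z<90)
    for nm,mm in(('light',m&(col.max(2)>110)),('dark',m&(col.max(2)<70))):
        if mm.sum()>3: print(n,nm,mm.sum(),'bx',np.percentile(bx[mm],[2,50,98]).round(0),'by',np.percentile(by[mm],[2,50,98]).round(0),'z',np.percentile(z[mm],[2,10,50,90,98]).round(1))
    k=m&(col.max(2)<70)&(bx<-33)
    if k.sum()>3: print('  knob z',z[k].min(),z[k].max(),k.sum())
E
```

```text
scene light 115 bx [-47. -26. -19.] by [-12.   3.  15.] z [53.  58.4 65.9 69.1 70.1]
scene dark 90 bx [-47. -41. -34.] by [-6.  6. 10.] z [52.5 57.4 65.  68.6 70.1]
  knob z 51.17396959348628 70.60951247746016 88
side light 72 bx [-47. -26. -20.] by [-10.   4.  14.] z [50.2 54.2 63.  68.5 69.4]
side dark 51 bx [-46. -40. -34.] by [-4.  6.  9.] z [49.6 53.3 61.6 68.5 69.2]
  knob z 49.13437264959697 69.39789464578536 51
```

Emit:
{"api": "carry_out", "payload": {"rows": [5,0.5,0.3,0,0,0,10,5,0.5,0.2,0,0,0,10,7,0,0,0,0,0,10,7,0,0,0,0,0,10,7,0,0,0,0,0,10,7,0,0,0,0,0,10,5,0,0,0,0,0,10,4,0,0,0,0,0,10,3,0,0,0,0,0,10,2,0,0,0,0,0,10,0,0,0,0,0,0,10,0,0,0,0,0,0,10]}}

```text
time_s: 8.85
position: [523.2, -48.2, 209.4]
tcp_rot: [-0.468, -0.53, -0.468, 0.531]
contact_force: [0.6, -0.4, -3.5]
finger_gap: 29.3
```

Emit:
{"api": "carry_out", "payload": {"rows": [2,0,0,0,0,0,10,2,0,0,0,0,0,10,2,0,0,0,0,0,10,2,0,0,0,0,0,10,2,0,0,0,0,0,10,2,0,0,0,0,0,10,0,0,0,0,0,0,10]}}

```text
time_s: 9.55
position: [523.0, -48.1, 197.0]
tcp_rot: [-0.467, -0.53, -0.468, 0.531]
contact_force: [-0.4, 0.2, -3.0]
finger_gap: 29.2
```

Emit:
{"api": "carry_out", "payload": {"rows": [1.5,0,0,0,0,0,10,1.5,0,0,0,0,0,10,1.5,0,0,0,0,0,10,1.5,0,0,0,0,0,10,0,0,0,0,0,0,10]}}

```text
time_s: 10.05
position: [523.0, -48.1, 191.0]
tcp_rot: [-0.467, -0.53, -0.468, 0.531]
contact_force: [0.6, 0.5, -3.1]
finger_gap: 29.2
```

Emit:
{"api": "carry_out", "payload": {"rows": [1.5,0,0,0,0,0,10,1.5,0,0,0,0,0,10,1.5,0,0,0,0,0,10,1.5,0,0,0,0,0,10,0,0,0,0,0,0,10]}}

```text
time_s: 10.55
position: [523.0, -48.2, 185.0]
tcp_rot: [-0.467, -0.53, -0.468, 0.531]
contact_force: [0.7, 0.1, -3.3]
finger_gap: 28.8
```

Emit:
{"api": "carry_out", "payload": {"rows": [1,0,0,0,0,0,10,1,0,0,0,0,0,10,1,0,0,0,0,0,10,1,0,0,0,0,0,10,0,0,0,0,0,0,10]}}

```text
time_s: 11.05
position: [523.2, -48.2, 181.2]
tcp_rot: [-0.468, -0.53, -0.468, 0.531]
contact_force: [0.9, 1.1, -2.4]
finger_gap: 29.1
```

Emit:
{"api": "carry_out", "payload": {"rows": [1,0,0,0,0,0,10,1,0,0,0,0,0,10,1,0,0,0,0,0,10,1,0,0,0,0,0,10,0,0,0,0,0,0,10]}}

```text
time_s: 11.55
position: [523.3, -48.2, 177.2]
tcp_rot: [-0.468, -0.53, -0.468, 0.531]
contact_force: [4.1, -0.0, -2.4]
finger_gap: 29.0
```

Emit:
{"api": "carry_out", "payload": {"rows": [1,0,0,0,0,0,10,1,0,0,0,0,0,10,1,0,0,0,0,0,10,1,0,0,0,0,0,10,0,0,0,0,0,0,10]}}

```text
time_s: 12.05
position: [523.5, -48.2, 173.3]
tcp_rot: [-0.468, -0.53, -0.468, 0.531]
contact_force: [7.1, -1.3, -1.9]
finger_gap: 28.8
```

Emit:
{"api": "carry_out", "payload": {"rows": [1,0,0,0,0,0,10,1,0,0,0,0,0,10,1,0,0,0,0,0,10,1,0,0,0,0,0,10,0,0,0,0,0,0,10]}}

```text
time_s: 12.55
position: [523.9, -48.4, 169.5]
tcp_rot: [-0.468, -0.53, -0.467, 0.53]
contact_force: [9.0, -1.1, -2.0]
finger_gap: 28.7
```

Emit:
{"api": "carry_out", "payload": {"rows": [1,0,0,0,0,0,10,1,0,0,0,0,0,10,1,0,0,0,0,0,10,1,0,0,0,0,0,10,0,0,0,0,0,0,10]}}

```text
time_s: 13.05
position: [523.9, -48.4, 165.3]
tcp_rot: [-0.468, -0.53, -0.467, 0.53]
contact_force: [9.4, -1.0, -3.4]
finger_gap: 29.3
```

```bash
python3 - <<'E'
from h import *
import pickle
S={n:snapshot(n) for n in('scene','side')}; S0=pickle.load(open('s1.pkl','rb')); y=np.radians(-7.1)
ex=np.array([np.cos(y),np.sin(y),0]); ey=np.array([-np.sin(y),np.cos(y),0])
for tag,D in(('before',S0),('now',S)):
  for n in D:
    q=cloud(D[n]); col=D[n]['color'].astype(int); d=D[n]['depth']>0
    p=q-[522.4,-47,0]; bx=p@ex; by=p@ey; z=q[:,:,2]
    k=d&(bx<-30)&(bx>-62)&(abs(by)<16)&(z>45)&(z<80)&(col.max(2)<70)
    print(tag,n,'knob bx',np.percentile(bx[k],[0,5,20,50]).round(1),k.sum())
    if tag=='now':
        r=np.hypot(bx,by); m=d&(r<20)&(z>92)&(z<160)
        for zz in range(94,160,4):
            mm=m&(abs(z-zz)<2)
            if mm.sum()>2: print('  ',zz,mm.sum(),'r max',np.percentile(r[mm],90).round(1),'bright',np.median(col[mm].max(1)))
cr=[cv2.resize(S[n]['color'][v:v+140,u:u+100][:,:,::-1],(400,560),interpolation=cv2.INTER_CUBIC) for n,u,v in(('scene',271,113),('side',254,118))]
cv2.imwrite('pics/e.png',np.hstack(cr))
E
```

```text
before scene knob bx [-46.6 -46.  -45.2 -41.3] 89
before side knob bx [-46.5 -45.1 -43.6 -40.3] 51
now scene knob bx [-51.3 -49.7 -49.  -45.9] 81
   94 19 r max 8.6 bright 93.0
   98 15 r max 8.6 bright 85.0
   102 17 r max 8.5 bright 95.0
   106 19 r max 8.8 bright 88.0
   110 20 r max 8.5 bright 76.5
   114 12 r max 6.8 bright 70.5
   118 4 r max 9.0 bright 57.5
   122 30 r max 12.3 bright 63.5
   126 60 r max 12.5 bright 62.5
   130 18 r max 8.2 bright 73.0
   134 7 r max 7.8 bright 61.0
   146 17 r max 18.5 bright 31.0
   150 24 r max 19.0 bright 21.0
   154 15 r max 19.5 bright 22.0
   158 22 r max 19.7 bright 28.0
now side knob bx [-49.8 -49.  -48.1 -44. ] 52
   94 8 r max 9.0 bright 138.5
   98 14 r max 8.9 bright 136.0
   102 12 r max 7.2 bright 135.5
   106 11 r max 9.2 bright 135.0
   110 12 r max 9.2 bright 116.5
   114 14 r max 8.1 bright 111.0
   118 7 r max 8.3 bright 101.0
   122 16 r max 12.0 bright 91.5
   126 26 r max 12.8 bright 86.5
   130 11 r max 7.7 bright 110.0
   134 12 r max 7.6 bright 110.5
   138 11 r max 7.5 bright 112.0
   142 3 r max 13.1 bright 89.0
   146 22 r max 18.4 bright 55.5
   150 22 r max 19.1 bright 30.0
   154 19 r max 19.3 bright 42.0
   158 16 r max 19.5 bright 52.5
```

View pics/e.png

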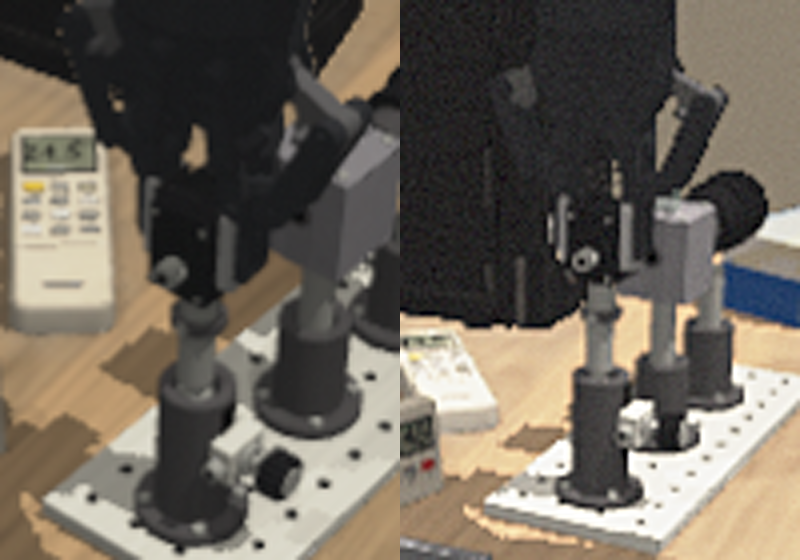

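The plunger is riding on the post: the knob has moved out about 4 mm. The collar at z 120–127 shows no slip in the grip. I expect the snap at foot z of about 16–22.

Emit:
{"api": "carry_out", "payload": {"rows": [1.5,0,0,0,0,0,10,1.5,0,0,0,0,0,10,1.5,0,0,0,0,0,10,1.5,0,0,0,0,0,10,1.5,0,0,0,0,0,10,1.5,0,0,0,0,0,10,1.5,0,0,0,0,0,10,1.5,0,0,0,0,0,10]}}

```text
time_s: 13.95
position: [524.0, -48.4, 153.5]
tcp_rot: [-0.468, -0.53, -0.467, 0.53]
contact_force: [9.5, 0.4, 1.0]
finger_gap: 29.2
```

Emit:
{"api": "carry_out", "payload": {"rows": [1,0,0,0,0,0,10,1,0,0,0,0,0,10,1,0,0,0,0,0,10,1,0,0,0,0,0,10]}}

```text
time_s: 14.35
position: [524.1, -48.4, 149.6]
tcp_rot: [-0.468, -0.53, -0.467, 0.53]
contact_force: [9.0, -0.7, 0.5]
finger_gap: 29.0
```

Foot z is about 28. I'll go on in 0.7 mm rows and watch the side force.

Emit:
{"api": "carry_out", "payload": {"rows": [0.7,0,0,0,0,0,10,0.7,0,0,0,0,0,10,0.7,0,0,0,0,0,10,0.7,0,0,0,0,0,10]}}

```text
time_s: 14.75
position: [524.0, -48.4, 146.8]
tcp_rot: [-0.468, -0.53, -0.467, 0.53]
contact_force: [8.9, -0.1, -0.7]
finger_gap: 29.1
```

Emit:
{"api": "carry_out", "payload": {"rows": [0.7,0,0,0,0,0,10,0.7,0,0,0,0,0,10,0.7,0,0,0,0,0,10]}}

```text
time_s: 15.05
position: [524.0, -48.4, 144.7]
tcp_rot: [-0.468, -0.53, -0.467, 0.53]
contact_force: [9.5, -0.7, -1.1]
finger_gap: 29.1
```

Emit:
{"api": "carry_out", "payload": {"rows": [0.7,0,0,0,0,0,10,0.7,0,0,0,0,0,10,0.7,0,0,0,0,0,10]}}

```text
time_s: 15.35
position: [524.0, -48.4, 142.5]
tcp_rot: [-0.468, -0.53, -0.467, 0.53]
contact_force: [8.9, -1.5, -3.1]
finger_gap: 29.4
```

Emit:
{"api": "carry_out", "payload": {"rows": [0.7,0,0,0,0,0,10,0.7,0,0,0,0,0,10]}}

```text
time_s: 15.55
position: [523.5, -48.4, 140.7]
tcp_rot: [-0.468, -0.53, -0.467, 0.531]
contact_force: [7.6, -1.5, -8.5]
finger_gap: 29.2
```

Emit:
{"api": "carry_out", "payload": {"rows": [0.7,0,0,0,0,0,10,0.7,0,0,0,0,0,10]}}

```text
time_s: 15.75
position: [523.1, -48.2, 139.2]
tcp_rot: [-0.468, -0.53, -0.468, 0.531]
contact_force: [7.0, 0.2, -4.1]
finger_gap: 29.1
```

Emit:
{"api": "carry_out", "payload": {"rows": [0.5,0,0,0,0,0,10,0.5,0,0,0,0,0,10]}}

```text
time_s: 15.95
position: [523.2, -48.2, 138.3]
tcp_rot: [-0.468, -0.53, -0.468, 0.531]
contact_force: [6.0, -0.1, -3.6]
finger_gap: 29.5
```

Emit:
{"api": "carry_out", "payload": {"rows": [0.5,0,0,0,0,0,10,0.5,0,0,0,0,0,10]}}

```text
time_s: 16.15
position: [523.3, -48.2, 137.5]
tcp_rot: [-0.468, -0.53, -0.468, 0.531]
contact_force: [5.1, 0.1, 1.4]
finger_gap: 29.1
```

```bash
cat > knob.py <<'E'
from h import *
y=np.radians(-7.1); st=read_state(); print(st['time_s'],st['position'].round(1),st['contact_force'].round(1))
ex=np.array([np.cos(y),np.sin(y),0]); ey=np.array([-np.sin(y),np.cos(y),0])
for n in('scene','side'):
    s=snapshot(n); q=cloud(s); col=s['color'].astype(int); d=s['depth']>0
    p=q-[522.4,-47,0]; bx=p@ex; by=p@ey; z=q[:,:,2]
    k=d&(bx<-30)&(bx>-62)&(abs(by)<16)&(z>45)&(z<80)&(col.max(2)<70)
    print(n,'knob bx',np.percentile(bx[k],[0,5,20,50]).round(1),k.sum())
    r=np.hypot(bx,by)
    for zz in range(88,140,3):
        m=d&(r<20)&(abs(z-zz)<1.5)
        if m.sum()>2: print((zz,int(m.sum()),np.percentile(r[m],90).round(1)),end=' ')
    print()
    cv2.imwrite(f'pics/k_{n}.png',cv2.resize(s['color'][90:290,230:430][:,:,::-1],None,fx=2,fy=2))
E
python3 knob.py
```

```text
16.15 [523.3 -48.2 137.5] [5.1 0.1 1.4]
scene knob bx [-48.9 -47.9 -46.2 -43. ] 88
(88, 23, np.float64(16.2)) (91, 4, np.float64(10.0)) (94, 22, np.float64(12.4)) (97, 44, np.float64(12.1)) (100, 21, np.float64(10.5)) (103, 11, np.float64(7.6)) (106, 3, np.float64(7.5)) (115, 4, np.float64(17.5)) (118, 10, np.float64(18.3)) (121, 14, np.float64(19.0)) (124, 11, np.float64(19.4)) (127, 9, np.float64(19.2)) (130, 12, np.float64(19.7)) (133, 17, np.float64(19.3)) (136, 23, np.float64(19.4)) (139, 26, np.float64(19.2)) 
side knob bx [-47.6 -46.9 -44.9 -41.5] 54
(88, 13, np.float64(11.8)) (91, 4, np.float64(10.3)) (94, 13, np.float64(11.5)) (97, 20, np.float64(11.4)) (100, 14, np.float64(7.6)) (103, 6, np.float64(7.4)) (106, 9, np.float64(7.2)) (109, 9, np.float64(7.8)) (112, 3, np.float64(6.6)) (115, 3, np.float64(19.5)) (118, 17, np.float64(17.9)) (121, 16, np.float64(19.3)) (124, 16, np.float64(19.8)) (127, 8, np.float64(18.8)) (130, 12, np.float64(19.5)) (133, 11, np.float64(19.2)) (136, 17, np.float64(19.3)) (139, 15, np.float64(18.8))
```

Emit:
{"api": "carry_out", "payload": {"rows": [0.4,0,0,0,0,0,10,0,0,0,0,0,0,10]}}

```text
time_s: 16.45
position: [523.5, -48.2, 137.2]
tcp_rot: [-0.468, -0.53, -0.468, 0.531]
contact_force: [6.2, 0.1, 2.7]
finger_gap: 29.2
```

Emit:
{"api": "carry_out", "payload": {"rows": [0.4,0,0,0,0,0,10,0,0,0,0,0,0,10]}}

```text
time_s: 16.65
position: [523.6, -48.3, 137.0]
tcp_rot: [-0.468, -0.53, -0.468, 0.531]
contact_force: [4.5, -0.4, 5.8]
finger_gap: 29.2
```

The steep side now stops the post: the upward force rises and the descent stalls. I'll back off slightly and release.

Emit:
{"api": "carry_out", "payload": {"rows": [-0.6,0,0,0,0,0,10,0,0,0,0,0,0,30,0,0,0,0,0,0,40,0,0,0,0,0,0,55,0,0,0,0,0,0,70,0,0,0,0,0,0,70,0,0,0,0,0,0,70,0,0,0,0,0,0,70]}}

```text
time_s: 17.45
position: [523.0, -48.2, 137.2]
tcp_rot: [-0.467, -0.53, -0.468, 0.531]
contact_force: [-0.6, -0.3, 0.6]
finger_gap: 70.0
```

Emit:
{"api": "carry_out", "payload": {"rows": [-5,0,0,0,0,0,70,-10,0,0,0,0,0,70,-15,0,0,0,0,0,70,-20,0,0,0,0,0,70,-20,0,0,0,0,0,70,-20,0,0,0,0,0,70,-20,0,0,0,0,0,70,-20,0,0,0,0,0,70,0,0,0,0,0,0,70,0,0,0,0,0,0,70]}}

```text
time_s: 18.45
position: [523.3, -48.1, 267.8]
tcp_rot: [-0.468, -0.53, -0.468, 0.53]
contact_force: [0.2, -0.3, -0.7]
finger_gap: 70.0
```

```bash
python3 knob.py; python3 - <<'E'
import cv2,numpy as np
cv2.imwrite('pics/f.png',np.hstack([cv2.imread(f'pics/k_{n}.png') for n in('scene','side')]))
E
```

```text
18.45 [523.3 -48.1 267.8] [ 0.2 -0.3 -0.7]
scene knob bx [-47.8 -46.9 -45.8 -42.1] 88
(88, 24, np.float64(16.0)) (91, 8, np.float64(11.5)) (94, 16, np.float64(12.6)) (97, 49, np.float64(13.0)) (100, 24, np.float64(10.6)) (103, 11, np.float64(8.3)) (106, 3, np.float64(7.3)) (115, 6, np.float64(16.2)) (118, 20, np.float64(19.0)) (121, 22, np.float64(19.6)) (124, 24, np.float64(19.2)) (127, 26, np.float64(19.5)) (130, 17, np.float64(18.7)) (133, 31, np.float64(19.0)) (136, 29, np.float64(19.0)) (139, 33, np.float64(18.9)) 
side knob bx [-47.4 -45.7 -44.5 -40.9] 53
(88, 12, np.float64(8.8)) (91, 5, np.float64(11.3)) (94, 15, np.float64(11.8)) (97, 20, np.float64(11.9)) (100, 11, np.float64(9.1)) (103, 6, np.float64(8.2)) (106, 10, np.float64(9.2)) (109, 10, np.float64(9.2)) (112, 3, np.float64(8.8)) (115, 3, np.float64(16.9)) (118, 17, np.float64(18.1)) (121, 18, np.float64(18.8)) (124, 14, np.float64(19.2)) (127, 11, np.float64(18.1)) (130, 15, np.float64(17.9)) (133, 18, np.float64(19.2)) (136, 19, np.float64(18.2)) (139, 19, np.float64(18.2))
```

View pics/f.png

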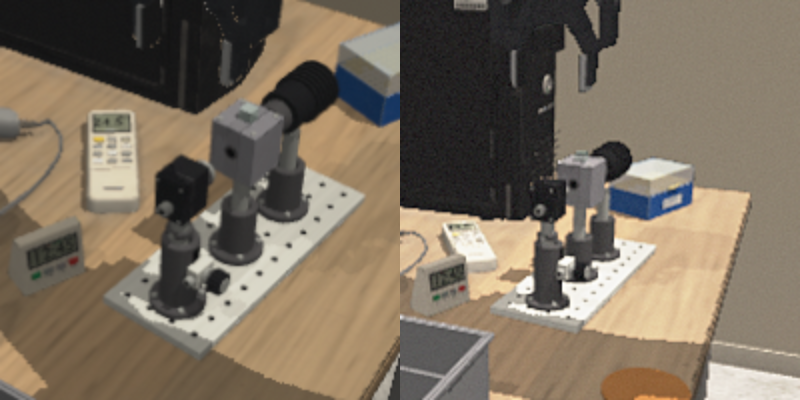

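The sensor stands released and upright in the holder, with the snout towards the block and the knob back within about 0.7–0.8 mm of its empty position. The gripper is well clear and the timer is undisturbed. Handing in.

```bash
python3 -c "
from plant import *
print(finish_job())"
```

```text
the job is handed in; nothing more can be done
None
```

The light sensor is standing released in the post holder, with the plunger in the groove and the snout facing the cuvette block and lamp. I handed the job in at about 18.5 s of the 48 s; no verdict was reported.

I gripped the head along its 37° lean, lifted it straight up out of the bin and turned it upright. I then slid it down past the plunger, with wrist readings at the end of each move staying within about 10 N. I stopped when the groove's steep side resisted, backed off 0.6 mm and let go.

**Last checks, from the two cameras:**
- **Plunger:** the knob moved out about 4 mm while riding on the post. It came back to about 0.7–0.8 mm from its empty position after release, which is in the groove.
- **Depth:** the collar sits just clear of the rim. That puts the foot about 70 mm below it, within the 56–75 mm expected.
- **Stance:** the sensor looks upright with the snout towards the block. The tool's yaw at release matched the board's measured -7.1°. I did not measure the final tilt or yaw separately.
- **Bystanders:** the timer shows no sign of being disturbed. The small weight was not in view in the last picture. The move out of the bin stayed clear of it.

**Disagreements:**
- The wrist and scene cameras differed by about 4 mm on the head's position along the snout direction. That was harmless for the grip.
- The vertical force while riding over the plunger read lower than the 8–15 N stated, but the knob movement confirmed it was riding.

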